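Seat a two-part lid and take off the cover alone

TASK

Pick up the two-part lid by the inner lid's knob, with the cover riding on it, lower it over the open tin, feel gently for where the inner lid comes to rest on the discs inside (how full the tin is you cannot know), and let go without dropping it, the cover now sitting on the rim. Then grip the outer cover alone by its edge and lift it off over the knob, leaving the inner lid seated and unstirred. Finish while holding the cover still in the gripper, some 10 cm or more above the rim, with the tin left standing where it is and the things round it undisturbed.

Things in the scene. Friction and masses are not known exactly. Their poses are not given: they have to be found in the camera images.
- tin: Open aluminium tin standing on the worktop, loose, 0.9 kg; 90 mm high, 52 mm outside, 48 mm inside diameter. Origin: centre of its underside, z up. A pack of filter discs inside is a rigid stop, its top 16 to 28 mm below the rim (varies, not reported).
- inner_lid: Lower part of the lid pair, 0.14 kg: steel plug 44 mm in diameter, 14 mm thick, bottom edge chamfered (2 mm clearance all round in the tin); on it a low centring cone (23 mm wide, 5 mm high) and a round upright black knob 16 mm in diameter, top 53 mm above the plug's underside. Origin: centre of the plug's underside, z up. Starts on the worktop, the cover on it.
- knob_top (a point): Centre of the top of the inner lid's knob, 53 mm above the inner lid's origin.
- outer_lid: Round grey plastic cover, 0.06 kg, 62 mm outside diameter, 13 mm high: top plate 3 mm thick with a 25 mm hole round the knob, skirt 10 mm deep, 57 mm inside. Origin: centre of the skirt's lower edge, z up; at the start 4 mm above the inner lid's (36 mm of knob stand out). On the tin the plate stops on the rim (origin 80 mm above the tin's); the inner lid goes 2 to 14 mm farther.
- cap_grey: Bystander: grey ribbed bottle cap lying on the worktop, 69 mm across, 24 mm high. Origin at the centre of its underside.
- ptfe_tape: Bystander: roll of tape lying flat, 52 mm across, 15 mm high. Origin at the centre of its underside.
- ball_valve: Bystander: brass ball valve with a red lever, 32 x 115 x 49 mm. Origin at the centre of its underside.
- teaspoon: Bystander: steel teaspoon, 132 x 26 x 9 mm. Origin at the centre of its underside.
Not all that is in view belongs to the job. Of the things that look like the inner_lid, take the one that is farthest from the robot's base at the start.

How it is judged:
On the way, in this order (a step that is already met when the one before it is completed fails the run):
1. the lid pair is lifted together by the inner lid's knob, the cover riding on it (height (world z) of inner_lid above 0.03 m and contact force between the fingers and inner_lid above 0.5 N and contact force between inner_lid and outer_lid above 0.1 N and distance between inner_lid and outer_lid below 0.012 m), for 0.2 s.
2. the inner lid rests on the discs inside the tin, the cover sits on the rim, and both are let go (horizontal distance between inner_lid and tin below 0.006 m and z of inner_lid in the frame of tin between 0.055 and 0.077 m and angle between each of inner_lid, tin's own z axis and vertical below 0.08 rad and contact force between the fingers and inner_lid below 0.05 N and linear speed of inner_lid below 0.02 m/s and contact force between the fingers and outer_lid below 0.05 N and horizontal distance between outer_lid and tin below 0.008 m and z of outer_lid in the frame of tin between 0.075 and 0.084 m), for 0.2 s.
At the end, for the whole second after the job is handed in: Fingers hold the cover still, lower edge 170 mm or more above the worktop, touching neither tin nor inner lid; inner lid lies untouched, at rest, within 0.08 rad of level on the discs, underside 55 to 77 mm above the tin's; tin upright, within 30 mm of its start (horizontal distance between inner_lid and tin below 0.006 m and z of inner_lid in the frame of tin between 0.055 and 0.077 m and angle between each of inner_lid, tin's own z axis and vertical below 0.08 rad and contact force between the fingers and inner_lid below 0.05 N and linear speed of inner_lid below 0.02 m/s and distance of tin from where it was at the start of the episode below 0.03 m and contact force between the fingers and outer_lid above 0.5 N and contact force between each of inner_lid, tin and outer_lid below 0.05 N and height (world z) of outer_lid above 0.17 m and linear speed of outer_lid below 0.03 m/s); the arm keeps its last pose, push and grip.
It fails at once if the inner lid is dropped into the tin (falls more than about 6 mm) (horizontal distance between inner_lid and tin below 0.02 m and linear speed of inner_lid above 0.35 m/s and contact force between the fingers and inner_lid below 0.05 N).
It fails at once if the inner lid is pressed on the tin or its discs with more than 40 N (contact force between inner_lid and tin above 40 N).
It fails at once if the seated inner lid is stirred or carried along while the cover is taken off (contact force between the fingers and outer_lid above 0.5 N and contact force between the fingers and inner_lid below 0.05 N and horizontal distance between inner_lid and tin below 0.02 m and z of inner_lid in the frame of tin above 0.05 m and (linear speed of inner_lid above 0.06 m/s or z of inner_lid in the frame of tin above 0.08 m)).
It fails at once if the tin is tipped (angle between tin's own z axis and vertical above 0.3 rad).
It fails at once if a bystander (cap, tape roll, valve or teaspoon) is pushed more than 20 mm (distance of any of cap_grey, ptfe_tape, ball_valve, teaspoon from where it was at the start of the episode above 0.02 m).
It also fails if it takes over 53 s, if anything falls off the work surface, if the arm or the gripper's body presses on something with over 40 N, if the wrist force passes 120 N, or if a joint passes its speed limit or range.

ROBOT

A 7-joint arm with a two-finger parallel gripper is mounted at the origin on a cart in front of the work surface, level with it; the furniture and walls round the work are solid. World frame = base frame: x ahead of the robot, y to its left, z up, the work surface at z = 0. Lengths are in m, angles in rad, forces in N, time in s.
With the tool pointing down it reaches from about 0.425 to 1.025 m from the base axis. Payload 3.6 kg.
Tool frame: the origin (TCP) lies between the finger pads; the fingertips stand 17 mm ahead of it and the grasp point (between the pads) lies 2 mm behind it; z points along the fingers, y is the direction in which the jaws open and shut (so a half turn about z gives the same grasp; the last joint's range is limited). The gripper opens to 85 mm and grips with 20 to 120 N. Pads are 22 mm wide; open, the fingers measure 114 mm over their backs; the gripper's body (76 mm by 85 mm) begins 54 mm behind the grasp point. The pads swing forward as they close: fully open they stand 13 mm farther back than shut.
Start: joints at [1.085, 0.591, 0.048, 1.609, -0.033, 0.943, -0.034], TCP at [0.277, -0.67, 0.248] pointing down, gripper open.
Joint ranges: [-2.69, 2.69], [-0.47, 2.24], [-1.27, 1.36], [0.19, 2.51], [-1.53, 4.68], [0.08, 2.07], [-3.09, 3.09]. Speed limits (rad/s): [2.57, 2.57, 3.14, 3.14, 3.14, 3.14, 3.14].

INTERFACE

Orientations are given as a 3x3 rotation matrix whose columns are the frame's x, y, z axes.
In Python, from bench import telemetry, eyes, ticket gives the robot as it stands. The module is installed in compiled form; this text tells all that it offers.
- The arm moves only by the tool jog_arm, never from a script. Its argument "rows" is a list of rows, each a list of 2 entries, a list of its own where there are three numbers: the shift along the tool's x, y, z in units of 30 mm (1.0 is 30 mm), then the turn, a rotation vector about the tool's x, y, z in units of 6 degrees (1.0 is 6 degrees). In form: [[[x, y, z], [rx, ry, rz]], ...]. A call has exactly 10 rows; each row is the pose to reach, as a shift and turn from the pose measured when the call began, along the tool's axes at that moment; what a row does not reach only later rows make up. A row lasts 1/12 s, in which the tool goes at most 41.7 mm and 7.16 degrees, less where a joint would pass 70% of its speed; a pose out of reach is approached as far as the arm can. A call with a gripper value outside its range is refused whole. "hand" is the closure, from 0 (fully open) to 1 (shut), set as the call begins (left out, the last holds). The fingers move at their own pace and stop on an object; the grip force is fixed at half the most. Time passes only in rows, so rows that repeat a pose let the fingers close, or fill a call up. It gives the time, the measured TCP pose, the force and the opening at its end, in the units of the state.
- telemetry.state(): the state, without advancing time (a new reading comes with each control period).
- eyes.capture(name): name is "side" or "top" or "wrist"; returns the picture (480x640x3 uint8, red, green, blue); there is no depth.
- eyes.camera_params(name): a dict with "fx", "fy", "cx", "cy" (pixels), "xyz" and "attitude" of the camera in the world. Camera axes: x right, y up, looking along -z (the intrinsics and any distortion apply to the point x, -y, -z); pixel columns grow to the right and rows downward; lengths in m; the calibration is good to about 2 mm. A picture is of the moment at which its call begins: read the wrist's pose just before it. camera_params takes no time and is no camera call; for the wrist camera it gives the pose at the moment of the call.
- ticket.sign_off(): hands the job in, once; it reports no verdict.
The state is a dict: "time_s": time; "joint_positions": joint angles; "qvel": joint speeds; "joint_torque": joint torques, N m; "eef_pos": TCP position; "ee_rot": TCP orientation; "ft_force": force on the tool from outside, world axes, zero at the start; "moment": the same for the moment, N m; "grip_width": finger opening in m.
Only numpy, scipy, OpenCV 4.12 (cv2) and the standard library are available. Lean on these libraries where they do the work, as an engineer would, in place of code of your own. Each camera call takes 0.05 s, during which the arm holds its last target. There are 200 camera calls.

## Working session

There is one attempt and no reset: what is moved stays moved. The work goes in short steps, Python scripts to look and compute and a tool call to move; the robot and the scene stay as the last step left them, time stands still between calls to the robot, and variables do not carry over. Pictures are saved under pics/ and viewed, about 8 in all and at most 12, crops included, and the job is handed in when it is done.

Besides the shell and the picture viewer there is one more tool, called as name(argument=value, ...) on one line, values as JSON. jog_arm: Moves the arm, as the interface text tells. Its arguments: {"type":"object","properties":{"rows":{"type":"array"},"hand":{"type":"number"}},"required":["rows"]}

```bash
mkdir -p pics; python3 - <<'E'
from bench import telemetry, eyes
import cv2, numpy as np
s=telemetry.state(); print(s['time_s'],s['eef_pos'],s['ee_rot'],s['grip_width'],s['ft_force'])
for n in ['side','top','wrist']:
    p=eyes.camera_params(n); print(n,p)
    im=eyes.capture(n); cv2.imwrite(f'pics/{n}0.png',im[:,:,::-1])
E
```

```text
0.0 [ 0.27655287 -0.6693192   0.24717757] [[ 9.24182937e-01  3.81948990e-01 -9.31245227e-04]
 [ 3.81950113e-01 -9.24180778e-01  2.00008982e-03]
 [-9.67066523e-05 -2.20413810e-03 -9.99997566e-01]] 0.08526187026769412 [ 0.0336397  -0.82706647  0.26169372]
side {'fx': 472.54079895431744, 'fy': 472.54079895431744, 'cx': 321.88173248349653, 'cy': 245.92887838031442, 'xyz': array([0.073968  , 0.73067693, 0.47455023]), 'attitude': array([[-0.86847247,  0.2157739 , -0.44631513],
       [-0.49570317, -0.36740398,  0.78695151],
       [ 0.00582564,  0.90468555,  0.42604005]])}
top {'fx': 573.5111645526747, 'fy': 573.5111645526747, 'cx': 310.07921628687734, 'cy': 236.86653133162633, 'xyz': array([ 0.45449907, -0.00499501,  1.26809472]), 'attitude': array([[-0.01776631,  0.99890934, -0.04317966],
       [-0.99934703, -0.016382  ,  0.03220458],
       [ 0.03146209,  0.04372363,  0.99854814]])}
wrist {'fx': 377.4132060194446, 'fy': 377.4132060194446, 'cx': 324.7265803651896, 'cy': 231.2922903473692, 'xyz': array([ 0.34258874, -0.64229431,  0.37280301]), 'attitude': array([[ 0.38211618,  0.88646293,  0.2610952 ],
       [-0.92410922,  0.36748197,  0.10478146],
       [-0.00306289, -0.28131917,  0.95960937]])}
```

View pics/top0.png

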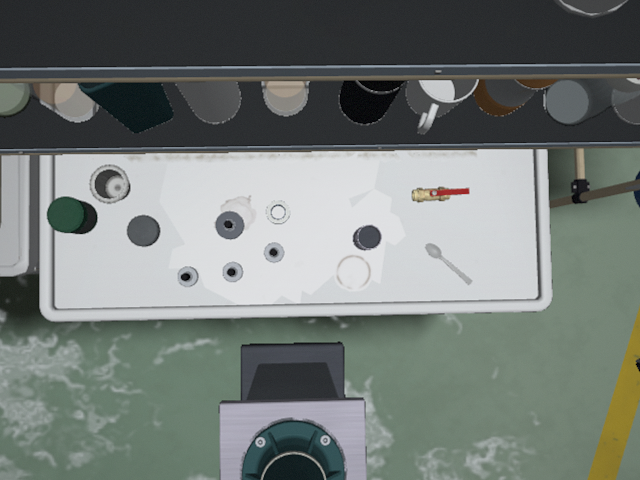

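View pics/side0.png

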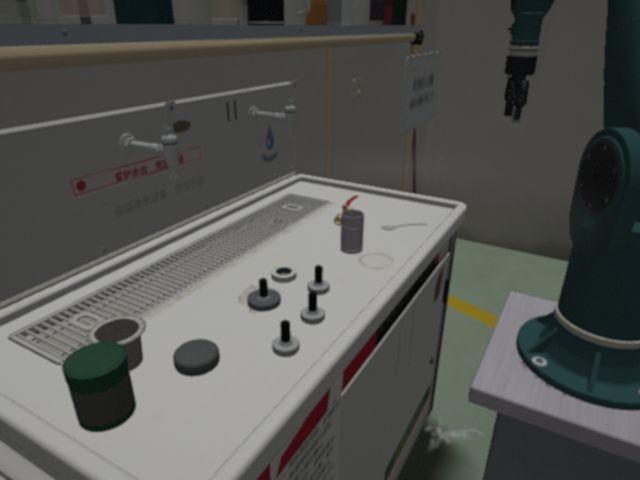

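The top view shows the covered lid pair at about (230,225), which is the farthest of the knobbed parts. The open tin is at about (366,237), with the valve at (440,192), the spoon at (450,265) and the cap at (143,230). Next I'll zoom in on the tin and the pair to measure them.

```bash
cat > h.py <<'E'
import numpy as np, cv2
from bench import telemetry, eyes
def ray(n,u,v,z,p=None):
    p=p or eyes.camera_params(n)
    d=p['attitude']@np.array([(u-p['cx'])/p['fx'],-(v-p['cy'])/p['fy'],-1.])
    o=p['xyz']; return o+d*(z-o[2])/d[2]
def proj(n,X,p=None):
    p=p or eyes.camera_params(n)
    c=p['attitude'].T@(np.array(X)-p['xyz']); return np.array([p['cx']+p['fx']*c[0]/-c[2],p['cy']+p['fy']*c[1]/c[2]])
def circ(im,n,c,r,z,col=(0,255,0),off=(0,0),sc=1,p=None):
    t=np.linspace(0,6.283,60)
    q=np.array([(proj(n,[c[0]+r*np.cos(a),c[1]+r*np.sin(a),z],p)-off+.5)*sc for a in t])
    cv2.polylines(im,[q.astype(np.int32)],True,col,1)
E
python3 - <<'E'
from h import *
im=cv2.imread('pics/top0.png')
for nm,(u,v) in dict(cover=(229.5,224.5),tin=(367,237)).items():
    print(nm,ray('top',u,v,.017 if nm=='cover' else .09))
for u,v in [(187,277),(232,271),(274,252)]: print('other',ray('top',u,v,.014))
for u,v in [(143,230),(278,212),(440,192),(450,265)]: print('by',ray('top',u,v,.01))
a=cv2.resize(im[195:255,200:260],None,fx=10,fy=10,interpolation=cv2.INTER_CUBIC)[:,:400*2]
b=cv2.resize(im[205:265,337:397],None,fx=10,fy=10,interpolation=cv2.INTER_CUBIC)
o=np.hstack([a,b]); cv2.imwrite('pics/crop1.png',cv2.resize(o,(800,400)))
# side centres
E
```

```text
cover [0.53842163 0.12966526 0.017     ]
tin [ 0.50324007 -0.16048943  0.09      ]
other [0.42600624 0.22310928 0.014     ]
other [0.43721957 0.12575373 0.014     ]
other [0.47695816 0.03393683 0.014     ]
by [0.52983959 0.31819543 0.01      ]
by [0.56473795 0.02396623 0.01      ]
by [ 0.60386715 -0.33591203  0.01      ]
by [ 0.44163188 -0.35367492  0.01      ]
```

View pics/crop1.png

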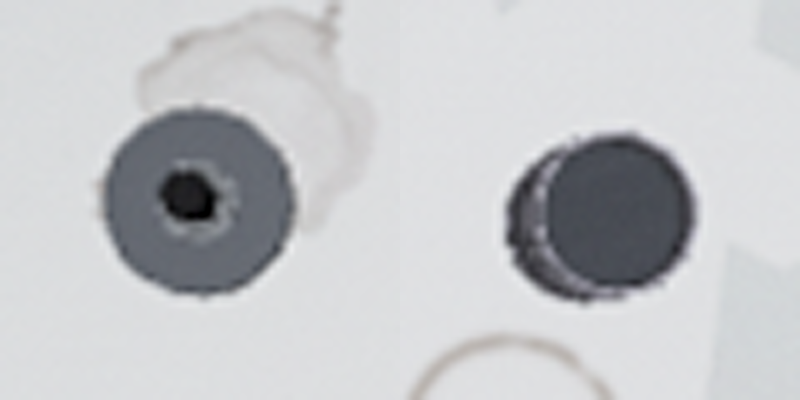

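The cover is at about (229.9,225.3), radius 14 px, which gives 31 mm as it should. The tin's dark opening is at about (370,236.8), radius 11.2 px, which gives a 23 to 24 mm bore as it should. I'll move over the tin for a wrist view, then go on to the pair.

jog_arm(rows=[[[1, -1, 0], [0, 0, 0]], [[2, -2, 0], [0, 0, 0]], [[3, -2.9, 0], [0, 0, 0]], [[4, -3.8, 0], [0, 0, 0]], [[5, -4.8, 0], [0, 0, 0]], [[6, -5.8, 0], [0, 0, 0]], [[7, -6.7, 0], [0, 0, 0]], [[8, -7.7, 0], [0, 0, 0]], [[9, -8.6, 0], [0, 0, 0]], [[10, -9.6, 0], [0, 0, 0]]], hand=0)

```text
time_s: 0.98
eef_pos: [0.4442, -0.2876, 0.2479]
ee_rot: [[0.924, 0.382, -0.0], [0.382, -0.924, 0.001], [0.0, -0.001, -1.0]]
ft_force: [0.7, -0.5, 0.6]
grip_width: 0.0853
```

jog_arm(rows=[[[0.9, -0.8, 0], [0, 0, 0]], [[1.8, -1.6, 0], [0, 0, 0]], [[2.6, -2.3, 0], [0, 0, 0]], [[3.1, -2.7, 0], [0, 0, 0]], [[3.4, -3, 0], [0, 0, 0]], [[3.4, -3, 0], [0, 0, 0]], [[3.4, -3, 0], [0, 0, 0]], [[3.4, -3, 0], [0, 0, 0]], [[3.4, -3, 0], [0, 0, 0]], [[3.4, -3, 0], [0, 0, 0]]])

```text
time_s: 1.82
eef_pos: [0.5034, -0.1671, 0.248]
ee_rot: [[0.925, 0.379, -0.001], [0.379, -0.925, 0.001], [-0.0, -0.001, -1.0]]
ft_force: [0.6, 0.7, 0.2]
grip_width: 0.0854
```

```bash
python3 - <<'E'
from h import *
s=telemetry.state(); print(s['time_s'],s['eef_pos'],np.abs(s['qvel']).max())
p=eyes.camera_params('wrist'); im=eyes.capture('wrist')[:,:,::-1].copy(); cv2.imwrite('pics/wtin.png',im)
np.save('wtin.npy',p,allow_pickle=True)
q=proj('wrist',[.5035,-.1665,.09],p); print(q)
E
```

```text
1.8167 [ 0.50336817 -0.16705173  0.24798306] 0.004937273982515372
[324.82637253 216.23005629]
```

View pics/wtin.png

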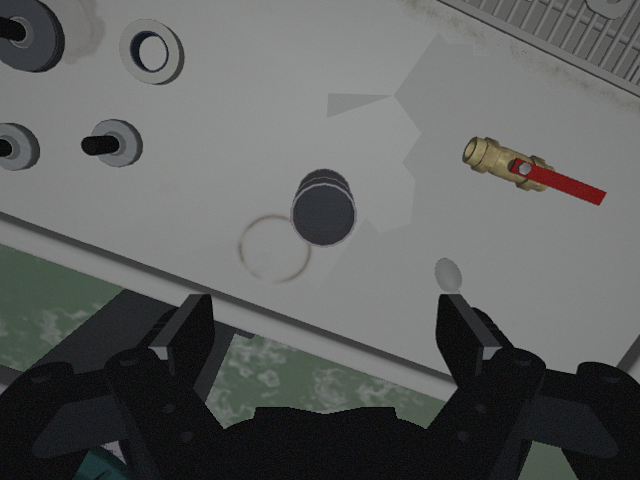

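The wrist view shows the open tin's rim as an ellipse centred at about (324,215), very near the predicted (325,216). I'll fit it by radial gradient in both cameras, and fit the cover in the top view the same way.

```bash
cat >> h.py <<'E'
def fit(im,n,c0,r,z,p=None,R=.006,ang=(0,6.283),dr=.0015):
    """circle centre with strongest radial edge (abs mean gradient)"""
    p=p or eyes.camera_params(n); g=cv2.GaussianBlur(cv2.cvtColor(im,cv2.COLOR_BGR2GRAY),(0,0),.7).astype(np.float32)
    t=np.linspace(*ang,90)
    def val(x,y,rr):
        q=np.array([proj(n,[x+rr*np.cos(a),y+rr*np.sin(a),z],p) for a in t],np.float32)
        return cv2.remap(g,q[:,0],q[:,1],cv2.INTER_LINEAR)
    best=None; c=np.array(c0[:2])
    for step in (.0015,.0005):
        rng=np.arange(-4,5)*step if step>.001 else np.arange(-3,4)*step
        L=[(np.mean(val(c[0]+a,c[1]+b,r+dr)-val(c[0]+a,c[1]+b,r-dr)),a,b) for a in rng for b in rng]
        m=max(L,key=lambda l:l[0]); c=c+np.array(m[1:])
    return c,m[0]
E
python3 - <<'E'
from h import *
p=np.load('wtin.npy',allow_pickle=True).item(); w=cv2.imread('pics/wtin.png'); t=cv2.imread('pics/top0.png')
for r in (.024,.026): 
  print('tin wrist',r,fit(w,'wrist',(.5035,-.1665),r,.09,p))
  print('tin top',r,fit(t,'top',(.5035,-.1665),r,.09))
print('cover top',fit(t,'top',(.538,.129),.031,.017))
print('knob top',fit(t,'top',ray('top',228.3,224.3,.053),.008,.053))
o=w.copy(); 
E
```

```text
tin wrist 0.024 (array([ 0.503 , -0.1655]), np.float32(62.12093))
tin top 0.024 (array([ 0.5045, -0.1655]), np.float32(59.944065))
tin wrist 0.026 (array([ 0.506, -0.164]), np.float32(45.478146))
tin top 0.026 (array([ 0.5025, -0.159 ]), np.float32(49.75357))
cover top (array([0.5375, 0.13  ]), np.float32(62.767403))
knob top (array([0.53697013, 0.12881241]), np.float32(53.304276))
```

jog_arm(rows=[[[1.2, -0.7, 0], [0, 0, 0]], [[2.3, -1.4, 0], [0, 0, 0]], [[3.2, -2.5, 0], [0, 0, 0]], [[3.8, -3.7, 0], [0, 0, 0]], [[4.2, -5, 0], [0, 0, 0]], [[4.6, -6.3, 0], [0, 0, 0]], [[4.8, -7.5, 1], [0, 0, 0]], [[4.8, -8.5, 2], [0, 0, 0]], [[4.8, -8.7, 2.4], [0, 0, 0]], [[4.8, -8.7, 2.4], [0, 0, 0]]])

```text
time_s: 2.7
eef_pos: [0.5337, 0.1322, 0.1731]
ee_rot: [[0.923, 0.385, -0.008], [0.385, -0.923, 0.001], [-0.008, -0.004, -1.0]]
ft_force: [-0.5, -0.9, 0.1]
grip_width: 0.0854
```

```bash
python3 - <<'E'
from h import *
s=telemetry.state(); print(s['time_s'],s['eef_pos'],np.abs(s['qvel']).max())
p=eyes.camera_params('wrist'); im=eyes.capture('wrist')[:,:,::-1].copy(); cv2.imwrite('pics/wlid_raw.png',im)
np.save('wlid.npy',p,allow_pickle=True)
c=fit(im,'wrist',(.5375,.13),.031,.017,p);k=fit(im,'wrist',(.5375,.13),.008,.053,p); print('cover',c,'knob',k)
circ(im,'wrist',c[0],.031,.017,p=p); circ(im,'wrist',k[0],.008,.053,(0,0,255),p=p); cv2.imwrite('pics/wlid.png',im)
E
```

```text
2.7 [0.53374616 0.13222951 0.17305396] 0.061699883291372735
cover (array([0.539, 0.13 ]), np.float32(62.652798)) knob (array([0.5435, 0.1325]), np.float32(43.426487))
```

View pics/wlid.png

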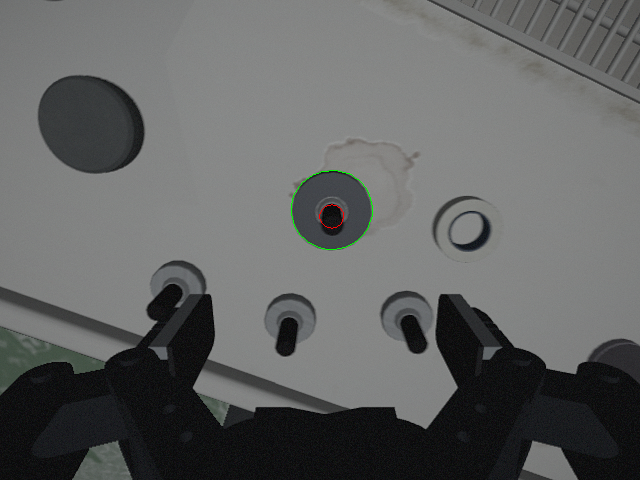

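The fitted cover circle sits exactly on the cover. The pair is at about (0.538, 0.1295), which agrees with the top view. I'll descend in two stages, gripping the knob high (tips about 19 mm above the plate) so the fingers stay clear when the lid sinks up to 14 mm.

jog_arm(rows=[[[0.1, 0.1, 0.7], [0, 0, 0]], [[0.1, 0.14, 1.4], [0, 0, 0]], [[0.12, 0.14, 2.0], [0, 0, 0]], [[0.12, 0.14, 2.3], [0, 0, 0]], [[0.12, 0.14, 2.5], [0, 0, 0]], [[0.12, 0.14, 2.5], [0, 0, 0]], [[0.12, 0.14, 2.5], [0, 0, 0]], [[0.12, 0.14, 2.5], [0, 0, 0]], [[0.12, 0.14, 2.5], [0, 0, 0]], [[0.12, 0.14, 2.5], [0, 0, 0]]])

```text
time_s: 3.58
eef_pos: [0.541, 0.1275, 0.1006]
ee_rot: [[0.924, 0.382, -0.003], [0.382, -0.924, 0.0], [-0.003, -0.002, -1.0]]
ft_force: [1.1, 0.8, -0.6]
grip_width: 0.0849
```

```bash
python3 - <<'E'
from h import *
s=telemetry.state(); print(s['time_s'],s['eef_pos'],s['ee_rot'],np.abs(s['qvel']).max(),s['ft_force'])
E
```

```text
3.5833 [0.54104059 0.12754201 0.10063172] [[ 9.24136892e-01  3.82047088e-01 -3.32084498e-03]
 [ 3.82050406e-01 -9.24141398e-01  4.04870654e-04]
 [-2.91425066e-03 -1.64288608e-03 -9.99994404e-01]] 0.003568229861447809 [ 1.14434848  0.82823135 -0.6185288 ]
```

jog_arm(rows=[[[-0.07, -0.09, 0.3], [0, 0, 0]], [[-0.07, -0.09, 0.7], [0, 0, 0]], [[-0.07, -0.09, 1.1], [0, 0, 0]], [[-0.07, -0.09, 1.4], [0, 0, 0]], [[-0.07, -0.09, 1.55], [0, 0, 0]], [[-0.07, -0.09, 1.59], [0, 0, 0]], [[-0.07, -0.09, 1.59], [0, 0, 0]], [[-0.07, -0.09, 1.59], [0, 0, 0]], [[-0.07, -0.09, 1.59], [0, 0, 0]], [[-0.07, -0.09, 1.59], [0, 0, 0]]])

```text
time_s: 4.42
eef_pos: [0.5383, 0.1293, 0.0534]
ee_rot: [[0.924, 0.382, -0.002], [0.382, -0.924, 0.001], [-0.002, -0.002, -1.0]]
ft_force: [0.4, 0.1, -1.3]
grip_width: 0.0853
```

jog_arm(rows=[[[0, 0, 0], [0, 0, 0]], [[0, 0, 0], [0, 0, 0]], [[0, 0, 0], [0, 0, 0]], [[0, 0, 0], [0, 0, 0]], [[0, 0, 0], [0, 0, 0]], [[0, 0, 0], [0, 0, 0]], [[0, 0, 0], [0, 0, 0]], [[0, 0, 0], [0, 0, 0]], [[0, 0, 0], [0, 0, 0]], [[0, 0, 0], [0, 0, 0]]], hand=1)

```text
time_s: 5.25
eef_pos: [0.5383, 0.1296, 0.0535]
ee_rot: [[0.924, 0.382, -0.002], [0.382, -0.924, 0.001], [-0.002, -0.002, -1.0]]
ft_force: [-0.8, 0.6, 2.2]
grip_width: 0.0132
```

```bash
python3 - <<'E'
from h import *
s=telemetry.state(); print(s['time_s'],s['eef_pos'],s['grip_width'],s['ft_force'])
a=eyes.capture('wrist')[:,:,::-1][200:440,160:480]; b=eyes.capture('side')[:,:,::-1][240:360,190:350]
o=np.hstack([cv2.resize(a,(533,400)),cv2.resize(b,(533,400),interpolation=cv2.INTER_CUBIC)]); cv2.imwrite('pics/grip.png',cv2.resize(o,(800,300)))
print(telemetry.state()['grip_width'])
E
```

```text
5.25 [0.53826047 0.12964318 0.05354305] 0.013212913187392383 [-0.78686079  0.56351779  2.20543429]
0.013443348522976371
```

View pics/grip.png

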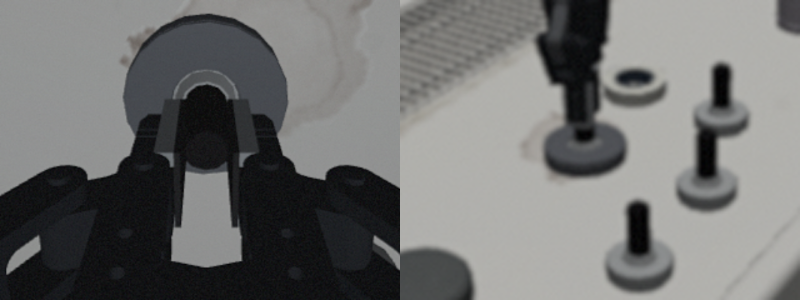

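The pads hold the knob squarely, well above the cover plate. The reading of 13 mm instead of 16 mm looks like a sensor offset. Lifting now.

jog_arm(rows=[[[0, 0, -0.1], [0, 0, 0]], [[0, 0, -0.3], [0, 0, 0]], [[0, 0, -0.6], [0, 0, 0]], [[0, 0, -1.0], [0, 0, 0]], [[0, 0, -1.5], [0, 0, 0]], [[0, 0, -2.0], [0, 0, 0]], [[0, 0, -2.5], [0, 0, 0]], [[0, 0, -3.0], [0, 0, 0]], [[0, 0, -3.4], [0, 0, 0]], [[0, 0, -3.6], [0, 0, 0]]])

```text
time_s: 6.18
eef_pos: [0.5394, 0.1295, 0.1642]
ee_rot: [[0.924, 0.382, 0.001], [0.382, -0.924, 0.002], [0.002, -0.001, -1.0]]
ft_force: [-0.0, -0.5, -2.2]
grip_width: 0.0133
```

```bash
python3 - <<'E'
from h import *
s=telemetry.state(); print(s['time_s'],s['eef_pos'],s['ee_rot'],s['grip_width'],s['ft_force'])
R=s['ee_rot']; print(R.T@(np.array([.5035,-.1655,.1613])-s['eef_pos'])/.03)
E
```

```text
6.1833 [0.53941901 0.12947538 0.16416531] [[ 0.92422795  0.38183944  0.00115776]
 [ 0.3818371  -0.92422783  0.00183007]
 [ 0.00176883 -0.00124932 -0.99999766]] 0.013316033712900526 [-0.03218681 -0.50723456 -2.21942909]
[-4.86116555  8.63042455  0.0761299 ]
```

jog_arm(rows=[[[0, 0, -0.3], [0, 0, 0]], [[-0.2, 0.4, -0.6], [0, 0, 0]], [[-0.5, 0.9, -0.7], [0, 0, 0]], [[-1, 1.8, -0.7], [0, 0, 0]], [[-1.5, 2.7, -0.7], [0, 0, 0]], [[-2, 3.6, -0.7], [0, 0, 0]], [[-2.5, 4.4, -0.7], [0, 0, 0]], [[-2.8, 5, -0.7], [0, 0, 0]], [[-3, 5.3, -0.7], [0, 0, 0]], [[-3.1, 5.5, -0.7], [0, 0, 0]]])

```text
time_s: 7.02
eef_pos: [0.5153, -0.0612, 0.1849]
ee_rot: [[0.926, 0.378, 0.0], [0.378, -0.926, 0.001], [0.0, -0.001, -1.0]]
ft_force: [-0.1, 0.4, -2.4]
grip_width: 0.0134
```

jog_arm(rows=[[[-0.2, 0.4, 0], [0, 0, 0]], [[-0.5, 0.9, 0], [0, 0, 0]], [[-0.9, 1.5, 0], [0, 0, 0]], [[-1.3, 2.3, 0], [0, 0, 0]], [[-1.6, 2.7, 0], [0, 0, 0]], [[-1.75, 2.95, 0], [0, 0, 0]], [[-1.75, 3.1, 0], [0, 0, 0]], [[-1.75, 3.1, 0], [0, 0, 0]], [[-1.75, 3.1, 0], [0, 0, 0]], [[-1.75, 3.1, 0], [0, 0, 0]]])

```text
time_s: 7.85
eef_pos: [0.5025, -0.1654, 0.1847]
ee_rot: [[0.925, 0.381, 0.0], [0.381, -0.925, 0.002], [0.001, -0.002, -1.0]]
ft_force: [0.4, 0.2, -2.1]
grip_width: 0.0132
```

```bash
python3 - <<'E'
from h import *
s=telemetry.state(); print(s['time_s'],s['eef_pos'],s['ee_rot'],s['grip_width'],s['ft_force'])
R=s['ee_rot']; t=s['eef_pos']; print(R.T@(np.array([.5035,-.1655,t[2]])-t)/.03)
zl=t[2]-.0535
p=eyes.camera_params('wrist');w=eyes.capture('wrist')[:,:,::-1].copy(); T=eyes.capture('top')[:,:,::-1].copy();S=eyes.capture('side')[:,:,::-1].copy()
for n,im in (('wrist',w),('top',T),('side',S)): cv2.imwrite(f'pics/{n}_ov.png',im)
np.save('wov.npy',p,allow_pickle=True)
c=fit(w,'wrist',t,.031,zl+.017,p,ang=(-1.2,2.0)); print('cover wrist far arc',c, 'tin again',fit(w,'wrist',(.5035,-.1655),.026,0.09,p))
circ(w,'wrist',c[0],.031,zl+.017,p=p); circ(w,'wrist',(.5035,-.1655),.024,.09,(0,0,255),p=p)
for z,r,col in ((.09,.026,(0,0,255)),(0,.026,(0,0,255)),(zl+.017,.031,(0,255,0)),(zl+.004,.031,(0,255,0))): circ(S,'side',(.5035,-.1655) if z<.1 else t,r,z,col)
o=np.hstack([cv2.resize(w[120:360,200:440],(400,400)),cv2.resize(S[150:270,290:410],(400,400))]);cv2.imwrite('pics/ov.png',o)
E
```

```text
7.85 [ 0.50248338 -0.16536161  0.1847482 ] [[ 9.24576453e-01  3.80996472e-01  2.68073097e-04]
 [ 3.80995181e-01 -9.24574760e-01  2.04570700e-03]
 [ 1.02726077e-03 -1.78927797e-03 -9.99997872e-01]] 0.013229338119108907 [ 0.35674986  0.22036634 -2.05264394]
[ 2.95740797e-02  1.71759430e-02 -3.52245262e-07]
cover wrist far arc (array([ 0.50448338, -0.16336161]), np.float32(70.48906)) tin again (array([ 0.5065, -0.164 ]), np.float32(19.758106))
```

View pics/ov.png

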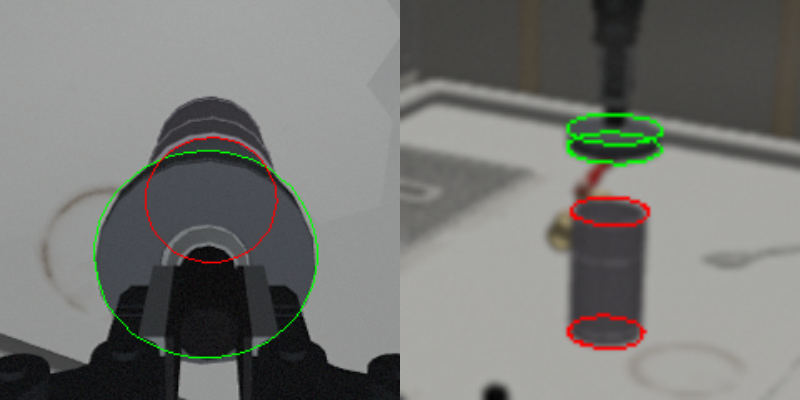

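In the side view both the tin and the held pair match their predicted outlines. In the wrist view the fit locked onto the skirt's lower edge, so I'll refit at that height.

```bash
python3 - <<'E'
from h import *
p=np.load('wov.npy',allow_pickle=True).item(); w=cv2.imread('pics/wrist_ov.png'); S=cv2.imread('pics/side_ov.png'); T=cv2.imread('pics/top_ov.png'); zl=.1847-.0535
t=(.5025,-.1654)
for z in (.002,.004,.006): print('skirt wrist',z,fit(w,'wrist',t,.031,zl+z,p,ang=(-.9,1.7)))
print('plate top/side',fit(T,'top',t,.031,zl+.017), fit(S,'side',t,.031,zl+.004,ang=(.3,2.9)))
print('tin side',fit(S,'side',(.5035,-.1655),.026,0.0,ang=(.3,2.9)))
E
```

```text
skirt wrist 0.002 (array([ 0.502 , -0.1644]), np.float32(72.975845))
skirt wrist 0.004 (array([ 0.5025, -0.1639]), np.float32(74.06375))
skirt wrist 0.006 (array([ 0.503 , -0.1639]), np.float32(74.777374))
plate top/side (array([ 0.5025, -0.1629]), np.float32(23.248447)) (array([ 0.504 , -0.1694]), np.float32(28.258877))
tin side (array([ 0.5045, -0.168 ]), np.float32(26.496344))
```

jog_arm(rows=[[[0.02, 0.04, 0.1], [0, 0, 0]], [[0.02, 0.04, 0.3], [0, 0, 0]], [[0.02, 0.04, 0.5], [0, 0, 0]], [[0.02, 0.04, 0.7], [0, 0, 0]], [[0.02, 0.04, 0.9], [0, 0, 0]], [[0.02, 0.04, 1.05], [0, 0, 0]], [[0.02, 0.04, 1.15], [0, 0, 0]], [[0.02, 0.04, 1.2], [0, 0, 0]], [[0.02, 0.04, 1.2], [0, 0, 0]], [[0.02, 0.04, 1.2], [0, 0, 0]]])

```text
time_s: 8.83
eef_pos: [0.5033, -0.1668, 0.1488]
ee_rot: [[0.925, 0.38, 0.0], [0.38, -0.925, 0.002], [0.001, -0.001, -1.0]]
ft_force: [-0.7, 0.9, -1.4]
grip_width: 0.0135
```

jog_arm(rows=[[[0, 0, 0.03], [0, 0, 0]], [[0, 0, 0.06], [0, 0, 0]], [[0, 0, 0.09], [0, 0, 0]], [[0, 0, 0.12], [0, 0, 0]], [[0, 0, 0.15], [0, 0, 0]], [[0, 0, 0.18], [0, 0, 0]], [[0, 0, 0.21], [0, 0, 0]], [[0, 0, 0.24], [0, 0, 0]], [[0, 0, 0.26], [0, 0, 0]], [[0, 0, 0.26], [0, 0, 0]]])

```text
time_s: 9.67
eef_pos: [0.5032, -0.1668, 0.1408]
ee_rot: [[0.925, 0.38, -0.0], [0.38, -0.925, 0.002], [0.001, -0.002, -1.0]]
ft_force: [-0.5, -0.3, -2.1]
grip_width: 0.0135
```

```bash
python3 - <<'E'
from h import *
s=telemetry.state(); print(s['time_s'],s['eef_pos'],s['ee_rot'][:,2],s['grip_width'],s['ft_force'],s['moment'])
S=eyes.capture('side')[:,:,::-1].copy()
cv2.imwrite('pics/s2.png',cv2.resize(S[150:270,290:410],(400,400)))
E
```

```text
9.6667 [ 0.50322715 -0.16675725  0.14081068] [-7.66942877e-05  1.60290112e-03 -9.99998712e-01] 0.013481218026959127 [-0.51649496 -0.32489014 -2.07476165] [ 0.01322865  0.03767627 -0.03227317]
```

The plug is 2.7 mm below the rim with no contact force. Now the skirt goes over the rim.

jog_arm(rows=[[[0, 0.0, 0.03], [0, 0, 0]], [[0, 0, 0.06], [0, 0, 0]], [[0, 0, 0.09], [0, 0, 0]], [[0, 0, 0.11], [0, 0, 0]], [[0, 0, 0.13], [0, 0, 0]], [[0, 0, 0.15], [0, 0, 0]], [[0, 0, 0.17], [0, 0, 0]], [[0, 0, 0.19], [0, 0, 0]], [[0, 0, 0.2], [0, 0, 0]], [[0, 0, 0.2], [0, 0, 0]]])

```text
time_s: 10.55
eef_pos: [0.5032, -0.1668, 0.1348]
ee_rot: [[0.925, 0.38, -0.0], [0.38, -0.925, 0.002], [0.001, -0.001, -1.0]]
ft_force: [-0.2, -0.5, -2.2]
grip_width: 0.0131
```

jog_arm(rows=[[[0, 0.0, 0.03], [0, 0, 0]], [[0, 0, 0.05], [0, 0, 0]], [[0, 0, 0.07], [0, 0, 0]], [[0, 0, 0.09], [0, 0, 0]], [[0, 0, 0.11], [0, 0, 0]], [[0, 0, 0.13], [0, 0, 0]], [[0, 0, 0.14], [0, 0, 0]], [[0, 0, 0.15], [0, 0, 0]], [[0, 0, 0.15], [0, 0, 0]], [[0, 0, 0.15], [0, 0, 0]]])

```text
time_s: 11.38
eef_pos: [0.5032, -0.1668, 0.1303]
ee_rot: [[0.925, 0.38, -0.0], [0.38, -0.925, 0.002], [0.0, -0.002, -1.0]]
ft_force: [-0.2, 0.1, -2.5]
grip_width: 0.0131
```

```bash
python3 - <<'E'
from h import *
s=telemetry.state(); print(s['time_s'],s['eef_pos'],s['ee_rot'][:,2],s['grip_width'],s['ft_force'],s['moment'])
S=eyes.capture('side')[:,:,::-1].copy(); w=eyes.capture('wrist')[:,:,::-1]
cv2.imwrite('pics/s3.png',np.hstack([cv2.resize(w[120:360,200:440],(400,400)),cv2.resize(S[150:270,290:410],(400,400))]))
F=[]
for i in range(4): eyes.capture('top'); F.append(telemetry.state()['ft_force'])
print(np.mean(F,0))
E
```

```text
11.3833 [ 0.50321818 -0.16677272  0.13029838] [-1.25341382e-04  1.59706791e-03 -9.99998717e-01] 0.013076072853229183 [-0.18873713  0.08439689 -2.49314562] [-0.01680548  0.00048172 -0.01313633]
[-0.42441124 -0.07811557 -2.20317286]
```

View pics/s3.png

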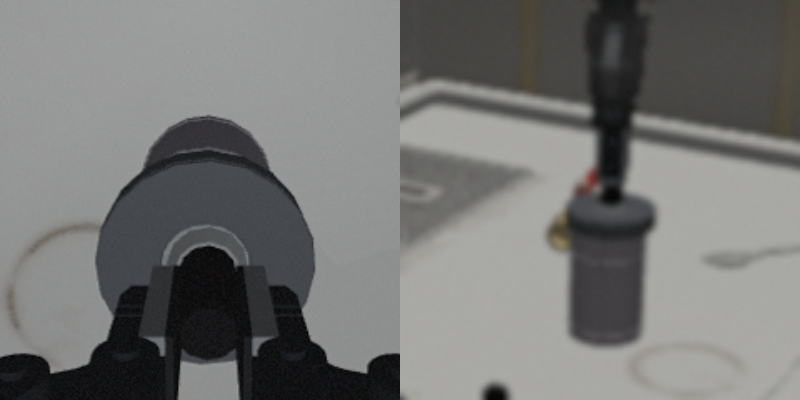

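The cover is square over the tin in both views, with the skirt round the rim and no extra force. Now I'll feel downward slowly.

jog_arm(rows=[[[0, 0.0, 0.01], [0, 0, 0]], [[0, 0, 0.02], [0, 0, 0]], [[0, 0, 0.03], [0, 0, 0]], [[0, 0, 0.04], [0, 0, 0]], [[0, 0, 0.05], [0, 0, 0]], [[0, 0, 0.06], [0, 0, 0]], [[0, 0, 0.07], [0, 0, 0]], [[0, 0, 0.08], [0, 0, 0]], [[0, 0, 0.08], [0, 0, 0]], [[0, 0, 0.08], [0, 0, 0]]])

```text
time_s: 12.52
eef_pos: [0.5033, -0.1668, 0.1279]
ee_rot: [[0.925, 0.38, -0.0], [0.38, -0.925, 0.002], [0.001, -0.001, -1.0]]
ft_force: [0.3, 0.1, -0.8]
grip_width: 0.0131
```

jog_arm(rows=[[[0, 0.0, 0.01], [0, 0, 0]], [[0, 0, 0.02], [0, 0, 0]], [[0, 0, 0.03], [0, 0, 0]], [[0, 0, 0.035], [0, 0, 0]], [[0, 0, 0.04], [0, 0, 0]], [[0, 0, 0.045], [0, 0, 0]], [[0, 0, 0.05], [0, 0, 0]], [[0, 0, 0.05], [0, 0, 0]], [[0, 0, 0.05], [0, 0, 0]], [[0, 0, 0.05], [0, 0, 0]]])

```text
time_s: 13.35
eef_pos: [0.5032, -0.1668, 0.1264]
ee_rot: [[0.925, 0.38, -0.0], [0.38, -0.925, 0.002], [0.001, -0.001, -1.0]]
ft_force: [0.9, 0.1, -2.2]
grip_width: 0.0134
```

jog_arm(rows=[[[0, 0.0, 0.01], [0, 0, 0]], [[0, 0, 0.02], [0, 0, 0]], [[0, 0, 0.03], [0, 0, 0]], [[0, 0, 0.035], [0, 0, 0]], [[0, 0, 0.04], [0, 0, 0]], [[0, 0, 0.045], [0, 0, 0]], [[0, 0, 0.05], [0, 0, 0]], [[0, 0, 0.05], [0, 0, 0]], [[0, 0, 0.05], [0, 0, 0]], [[0, 0, 0.05], [0, 0, 0]]])

```text
time_s: 14.18
eef_pos: [0.5033, -0.1668, 0.125]
ee_rot: [[0.925, 0.38, 0.0], [0.38, -0.925, 0.002], [0.001, -0.001, -1.0]]
ft_force: [0.4, -0.0, -1.3]
grip_width: 0.0132
```

```bash
cat > f.py <<'E'
from h import *
F=[]
for i in range(3): eyes.capture('top'); F.append(telemetry.state()['ft_force'])
s=telemetry.state(); print(s['time_s'],s['eef_pos'],s['grip_width'],np.mean(F,0))
E
python3 f.py
```

```text
14.3333 [ 0.50326377 -0.16679451  0.12494383] 0.013458947972537282 [-0.10340057  0.06273969 -1.14454371]
```

The cover now rests on the rim (the load fell from 2.2 N to about 1.2 N). Continuing down to the discs.

jog_arm(rows=[[[0, 0.0, 0.01], [0, 0, 0]], [[0, 0, 0.02], [0, 0, 0]], [[0, 0, 0.03], [0, 0, 0]], [[0, 0, 0.035], [0, 0, 0]], [[0, 0, 0.04], [0, 0, 0]], [[0, 0, 0.045], [0, 0, 0]], [[0, 0, 0.05], [0, 0, 0]], [[0, 0, 0.05], [0, 0, 0]], [[0, 0, 0.05], [0, 0, 0]], [[0, 0, 0.05], [0, 0, 0]]])

```text
time_s: 15.17
eef_pos: [0.5034, -0.1667, 0.124]
ee_rot: [[0.925, 0.38, 0.0], [0.38, -0.925, 0.002], [0.001, -0.001, -1.0]]
ft_force: [-0.7, 1.0, 5.0]
grip_width: 0.0129
```

jog_arm(rows=[[[0, 0.0, 0.01], [0, 0, 0]], [[0, 0, 0.02], [0, 0, 0]], [[0, 0, 0.03], [0, 0, 0]], [[0, 0, 0.035], [0, 0, 0]], [[0, 0, 0.04], [0, 0, 0]], [[0, 0, 0.045], [0, 0, 0]], [[0, 0, 0.05], [0, 0, 0]], [[0, 0, 0.05], [0, 0, 0]], [[0, 0, 0.05], [0, 0, 0]], [[0, 0, 0.05], [0, 0, 0]]])

```text
time_s: 16.0
eef_pos: [0.5036, -0.1666, 0.1239]
ee_rot: [[0.925, 0.38, 0.001], [0.38, -0.925, 0.001], [0.001, -0.001, -1.0]]
ft_force: [-3.9, 0.9, 14.1]
grip_width: 0.0132
```

Contact is at TCP z ≈ 0.124, so the plug is at about 70.5 mm, inside the possible range. I'll relax the press, then let go.

jog_arm(rows=[[[0, 0, 0], [0, 0, 0]], [[0, 0, 0], [0, 0, 0]], [[0, 0, 0], [0, 0, 0]], [[0, 0, 0], [0, 0, 0]], [[0, 0, 0], [0, 0, 0]], [[0, 0, 0], [0, 0, 0]], [[0, 0, 0], [0, 0, 0]], [[0, 0, 0], [0, 0, 0]], [[0, 0, 0], [0, 0, 0]], [[0, 0, 0], [0, 0, 0]]])

```text
time_s: 16.83
eef_pos: [0.5039, -0.1667, 0.124]
ee_rot: [[0.925, 0.38, 0.001], [0.38, -0.925, 0.001], [0.002, -0.001, -1.0]]
ft_force: [-0.2, 1.5, 3.9]
grip_width: 0.0131
```

```bash
python3 f.py
```

```text
16.9833 [ 0.50392228 -0.16666112  0.12402968] 0.013593665963685192 [0.194868   0.38724147 4.55002658]
```

Net press is about 6 N and still resting on the discs. Opening.

jog_arm(rows=[[[0, 0, 0], [0, 0, 0]], [[0, 0, 0], [0, 0, 0]], [[0, 0, 0], [0, 0, 0]], [[0, 0, 0], [0, 0, 0]], [[0, 0, 0], [0, 0, 0]], [[0, 0, 0], [0, 0, 0]], [[0, 0, 0], [0, 0, 0]], [[0, 0, 0], [0, 0, 0]], [[0, 0, 0], [0, 0, 0]], [[0, 0, 0], [0, 0, 0]]], hand=0)

```text
time_s: 17.82
eef_pos: [0.5039, -0.1666, 0.124]
ee_rot: [[0.925, 0.38, 0.002], [0.38, -0.925, 0.001], [0.002, -0.001, -1.0]]
ft_force: [-0.0, -0.6, -0.0]
grip_width: 0.085
```

```bash
python3 - <<'E'
from h import *
s=telemetry.state(); t=s['eef_pos'];print(s['time_s'],t,s['ee_rot'],s['grip_width'],s['ft_force'])
p=eyes.camera_params('wrist');w=eyes.capture('wrist')[:,:,::-1].copy();S=eyes.capture('side')[:,:,::-1].copy()
c=fit(w,'wrist',t,.031,.080,p,ang=(-.9,1.7)); print(c)
R=s['ee_rot']; print(R.T@(np.append(c[0],t[2])-t)/.03)
circ(w,'wrist',c[0],.031,.080,p=p);circ(w,'wrist',c[0],.031,.093,p=p)
cv2.imwrite('pics/rel.png',np.hstack([cv2.resize(w[100:480,130:510],(400,400)),cv2.resize(S[150:270,290:410],(400,400))]))
E
```

```text
17.8167 [ 0.50394369 -0.16664384  0.12404992] [[ 9.24783600e-01  3.80490381e-01  1.53730970e-03]
 [ 3.80488859e-01 -9.24784731e-01  1.19536439e-03]
 [ 1.87650519e-03 -5.20524173e-04 -9.99998104e-01]] 0.08503275513987488 [-0.04044051 -0.61359952 -0.0244914 ]
(array([ 0.50294369, -0.16564384]), np.float32(59.954407))
[-1.81431580e-02 -4.35091704e-02 -1.13981768e-05]
```

View pics/rel.png

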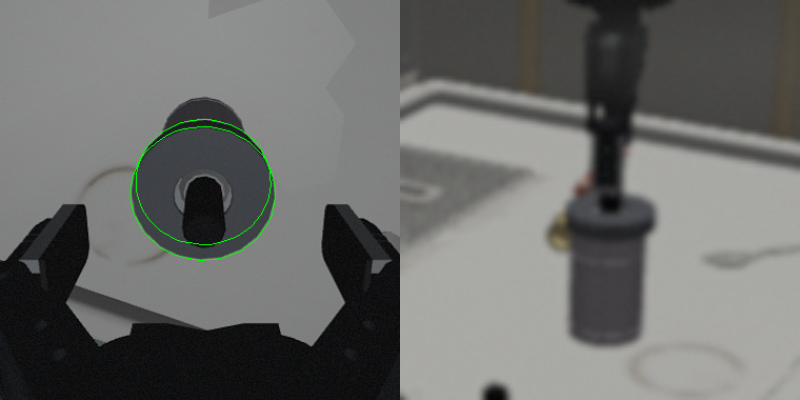

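It is released cleanly: the cover is level on the rim, the knob is central, and the jaws sit symmetrically about the cover. I'll lower the open jaws round the cover's edge.

jog_arm(rows=[[[-0.02, -0.03, 0.1], [0, 0, 0]], [[-0.02, -0.03, 0.25], [0, 0, 0]], [[-0.02, -0.03, 0.4], [0, 0, 0]], [[-0.02, -0.03, 0.6], [0, 0, 0]], [[-0.02, -0.03, 0.8], [0, 0, 0]], [[-0.02, -0.03, 0.95], [0, 0, 0]], [[-0.02, -0.03, 1.07], [0, 0, 0]], [[-0.02, -0.03, 1.17], [0, 0, 0]], [[-0.02, -0.03, 1.17], [0, 0, 0]], [[-0.02, -0.03, 1.17], [0, 0, 0]]])

```text
time_s: 18.75
eef_pos: [0.503, -0.166, 0.0888]
ee_rot: [[0.925, 0.38, 0.001], [0.38, -0.925, 0.001], [0.002, -0.001, -1.0]]
ft_force: [-0.4, -0.1, 0.5]
grip_width: 0.0854
```

```bash
python3 - <<'E'
from h import *
s=telemetry.state(); t=s['eef_pos'];print(s['time_s'],t,s['grip_width'],s['ft_force'])
p=eyes.camera_params('wrist');w=eyes.capture('wrist')[:,:,::-1].copy();S=eyes.capture('side')[:,:,::-1].copy()
c=fit(w,'wrist',(.503,-.166),.031,.080,p,ang=(-.9,1.7)); print(c, s['ee_rot'].T@(np.append(c[0],t[2])-t)/.03)
cv2.imwrite('pics/dn.png',np.hstack([cv2.resize(w[100:480,130:510],(400,400)),cv2.resize(S[150:270,290:410],(400,400))]))
E
```

```text
18.75 [ 0.50299803 -0.16599537  0.08876465] 0.08542460258441778 [-0.42729784 -0.06111529  0.51047925]
(array([ 0.5025, -0.166 ]), np.float32(65.83534)) [-1.54111126e-02 -6.17354146e-03 -1.93423416e-05]
```

View pics/dn.png

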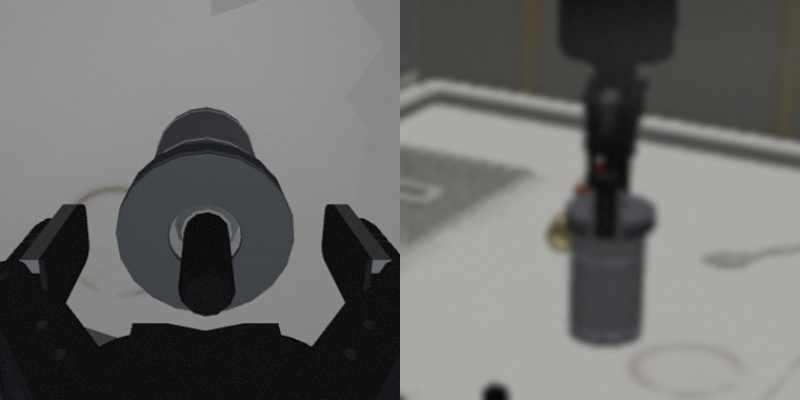

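The jaws straddle the cover evenly. I'll close in two steps, so the final contact starts from a near gap.

jog_arm(rows=[[[-0.01, 0, 0], [0, 0, 0]], [[-0.01, 0, 0], [0, 0, 0]], [[-0.01, 0, 0], [0, 0, 0]], [[-0.01, 0, 0], [0, 0, 0]], [[-0.01, 0, 0], [0, 0, 0]], [[-0.01, 0, 0], [0, 0, 0]], [[-0.01, 0, 0], [0, 0, 0]], [[-0.01, 0, 0], [0, 0, 0]], [[-0.01, 0, 0], [0, 0, 0]], [[-0.01, 0, 0], [0, 0, 0]]], hand=0.2)

```text
time_s: 19.68
eef_pos: [0.503, -0.1662, 0.0891]
ee_rot: [[0.925, 0.38, 0.002], [0.38, -0.925, 0.001], [0.002, -0.0, -1.0]]
ft_force: [-0.6, -0.5, -0.4]
grip_width: 0.0685
```

jog_arm(rows=[[[0, 0, 0], [0, 0, 0]], [[0, 0, 0], [0, 0, 0]], [[0, 0, 0], [0, 0, 0]], [[0, 0, 0], [0, 0, 0]], [[0, 0, 0], [0, 0, 0]], [[0, 0, 0], [0, 0, 0]], [[0, 0, 0], [0, 0, 0]], [[0, 0, 0], [0, 0, 0]], [[0, 0, 0], [0, 0, 0]], [[0, 0, 0], [0, 0, 0]]], hand=0.7)

```text
time_s: 20.52
eef_pos: [0.503, -0.1662, 0.0899]
ee_rot: [[0.925, 0.381, 0.002], [0.381, -0.925, 0.001], [0.002, -0.0, -1.0]]
ft_force: [-1.9, 0.2, 7.4]
grip_width: 0.0602
```

```bash
python3 f.py
```

```text
20.6667 [ 0.50295958 -0.16615225  0.08989708] 0.06016309087868046 [-1.77085062 -0.18295943  7.96927829]
```

jog_arm(rows=[[[0, 0, -0.02], [0, 0, 0]], [[0, 0, -0.04], [0, 0, 0]], [[0, 0, -0.06], [0, 0, 0]], [[0, 0, -0.09], [0, 0, 0]], [[0, 0, -0.12], [0, 0, 0]], [[0, 0, -0.15], [0, 0, 0]], [[0, 0, -0.18], [0, 0, 0]], [[0, 0, -0.2], [0, 0, 0]], [[0, 0, -0.2], [0, 0, 0]], [[0, 0, -0.2], [0, 0, 0]]])

```text
time_s: 21.5
eef_pos: [0.503, -0.1662, 0.096]
ee_rot: [[0.925, 0.381, 0.002], [0.381, -0.925, 0.001], [0.002, -0.0, -1.0]]
ft_force: [-0.3, 0.6, -0.9]
grip_width: 0.0602
```

```bash
python3 f.py; python3 - <<'E'
from h import *
w=eyes.capture('wrist')[:,:,::-1].copy();S=eyes.capture('side')[:,:,::-1].copy()
cv2.imwrite('pics/up.png',np.hstack([cv2.resize(w[100:480,130:510],(400,400)),cv2.resize(S[150:270,290:410],(400,400))]))
E
```

```text
21.65 [ 0.50294949 -0.16617821  0.09590109] 0.060368444277627394 [-0.41516876 -0.13664925 -0.48013314]
```

View pics/up.png

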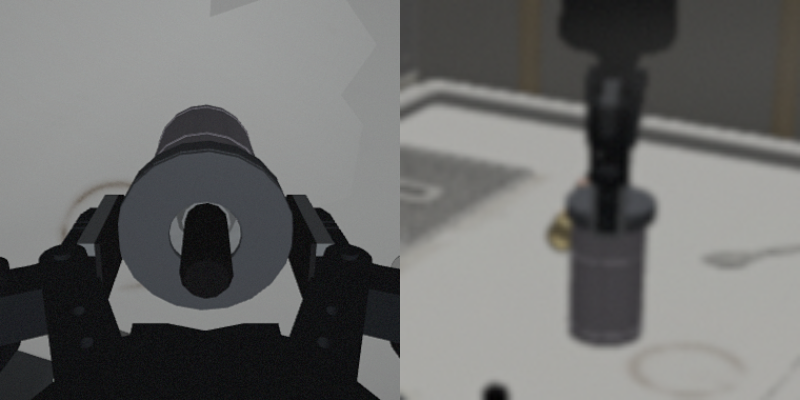

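Only the cover rises (about 0.5 N), centred round the knob. Continuing straight up.

jog_arm(rows=[[[0, 0, -0.08], [0, 0, 0]], [[0, 0, -0.18], [0, 0, 0]], [[0, 0, -0.28], [0, 0, 0]], [[0, 0, -0.38], [0, 0, 0]], [[0, 0, -0.48], [0, 0, 0]], [[0, 0, -0.58], [0, 0, 0]], [[0, 0, -0.68], [0, 0, 0]], [[0, 0, -0.75], [0, 0, 0]], [[0, 0, -0.8], [0, 0, 0]], [[0, 0, -0.8], [0, 0, 0]]])

```text
time_s: 22.58
eef_pos: [0.5031, -0.1663, 0.1203]
ee_rot: [[0.925, 0.38, 0.002], [0.38, -0.925, 0.001], [0.003, 0.0, -1.0]]
ft_force: [-1.1, -0.4, -0.5]
grip_width: 0.0602
```

jog_arm(rows=[[[0, 0, -0.08], [0, 0, 0]], [[0, 0, -0.2], [0, 0, 0]], [[0, 0, -0.35], [0, 0, 0]], [[0, 0, -0.5], [0, 0, 0]], [[0, 0, -0.65], [0, 0, 0]], [[0, 0, -0.8], [0, 0, 0]], [[0, 0, -0.95], [0, 0, 0]], [[0, 0, -1.1], [0, 0, 0]], [[0, 0, -1.2], [0, 0, 0]], [[0, 0, -1.2], [0, 0, 0]]])

```text
time_s: 23.42
eef_pos: [0.5034, -0.1664, 0.157]
ee_rot: [[0.925, 0.38, 0.004], [0.38, -0.925, 0.0], [0.004, 0.001, -1.0]]
ft_force: [0.3, -0.3, -0.9]
grip_width: 0.0603
```

jog_arm(rows=[[[0, 0, -0.1], [0, 0, 0]], [[0, 0, -0.3], [0, 0, 0]], [[0, 0, -0.6], [0, 0, 0]], [[0, 0, -0.9], [0, 0, 0]], [[0, 0, -1.2], [0, 0, 0]], [[0, 0, -1.5], [0, 0, 0]], [[0, 0, -1.8], [0, 0, 0]], [[0, 0, -2], [0, 0, 0]], [[0, 0, -2.1], [0, 0, 0]], [[0, 0, -2.1], [0, 0, 0]]])

```text
time_s: 24.25
eef_pos: [0.5036, -0.1666, 0.221]
ee_rot: [[0.925, 0.38, 0.005], [0.38, -0.925, 0.0], [0.005, 0.002, -1.0]]
ft_force: [0.3, -0.4, -0.7]
grip_width: 0.0602
```

jog_arm(rows=[[[0, 0, 0], [0, 0, 0]], [[0, 0, 0], [0, 0, 0]], [[0, 0, 0], [0, 0, 0]], [[0, 0, 0], [0, 0, 0]], [[0, 0, 0], [0, 0, 0]], [[0, 0, 0], [0, 0, 0]], [[0, 0, 0], [0, 0, 0]], [[0, 0, 0], [0, 0, 0]], [[0, 0, 0], [0, 0, 0]], [[0, 0, 0], [0, 0, 0]]])

```text
time_s: 25.08
eef_pos: [0.5037, -0.1666, 0.221]
ee_rot: [[0.925, 0.38, 0.005], [0.38, -0.925, 0.0], [0.005, 0.002, -1.0]]
ft_force: [0.2, -0.4, 0.8]
grip_width: 0.0603
```

```bash
python3 f.py; python3 - <<'E'
from h import *
w=eyes.capture('wrist')[:,:,::-1].copy();S=eyes.capture('side')[:,:,::-1].copy()
cv2.imwrite('pics/end.png',np.hstack([cv2.resize(w[60:480,110:530],(400,400)),cv2.resize(S[110:270,270:430],(400,400))]))
E
```

```text
25.2333 [ 0.50364105 -0.16657321  0.22097314] 0.06004926946216194 [-0.32737786 -0.09648274 -0.32550212]
```

View pics/end.png

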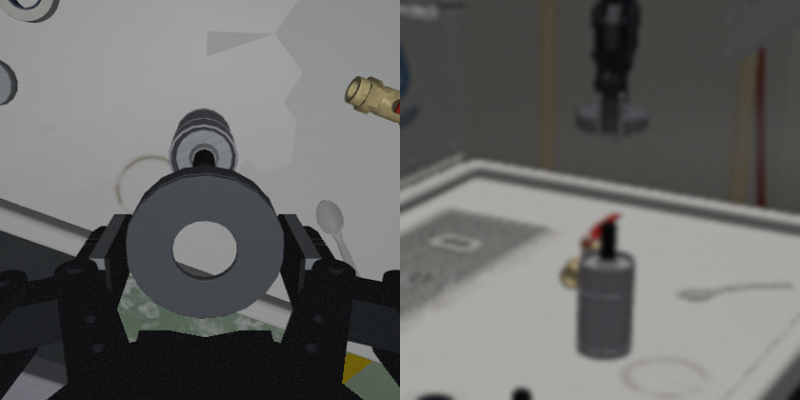

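The cover is held level, with its edge at about 0.21 m. The inner lid is upright in the tin, which hasn't moved. Handing in.

```bash
python3 -c "
from bench import ticket; print(ticket.sign_off())"
```

```text
the job is handed in; nothing more can be done
None
```

The job is done and handed in at about 25 s of the 53 s allowed; no verdict was reported.

- **Placing the lid:** I lifted the covered pair, the farthest of the look-alikes, by the knob and lowered it over the tin. Force showed the cover landing on the rim, then the inner lid meeting the discs with its underside about 70 mm above the tin's base. The press peaked at about 16 N against the 40 N limit. I eased it to about 6 N and let go; the cover stayed level on the rim.
- **Lifting the cover:** I then gripped the cover by its edge and lifted it straight off over the knob.
- **Last checks:**
  - The cover is held still and level in the gripper, its lower edge at about 0.21 m by calculation (0.17 m needed), and no contact force shows.
  - In the side and wrist pictures the inner lid stands upright in the tin, and the tin appears where it was.
  - The valve and spoon look undisturbed, and the tape as far as it was in view. I did not re-check the cap after the start, but the arm worked well clear of it.
- **Disagreements:**
  - The grip reading was 2 to 3 mm under the real width on both the knob and the cover.
  - The cameras differed by 1 to 4 mm on positions. The side view was worst, and I relied on the wrist and top views.
  - The jaws pressed down on the cover with about 8 N as they closed. The rim took that load, and it vanished on lifting.

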